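# Last jump of a marble solitaire game, and the drawer shut

### The arm

A 6-joint arm with a two-finger parallel gripper is mounted at the origin on the work surface. World frame = base frame: x ahead of the robot, y to its left, z up, the work surface at z = 0. Lengths are in m, angles in rad, forces in N, time in s.
With the tool pointing down it reaches from about 0.325 to 0.775 m from the base axis. Payload 5.5 kg.
Tool frame: the origin (TCP) lies midway between the tips of the shut fingers; the grasp point (between the pads) lies 19 mm behind it; z points along the fingers, y is the line along which they close (so a half turn about z gives the same grasp; the last joint's range is limited). The gripper opens to 85 mm and grips with 20 to 120 N. Pads are 22 mm wide; open, the fingers measure 114 mm over their backs; the gripper's body (76 mm by 85 mm) begins 54 mm behind the grasp point. The pads swing forward as they close: fully open they stand 13 mm farther back than shut.
Start: joints at [-1.292, 0.091, 1.231, -0, 1.82, -0.057], TCP at [0.198, -0.567, 0.231] pointing down, gripper open.
Joint ranges: [-2.87, 2.87], [-0.86, 2.18], [0.17, 2.46], [-1.51, 4.65], [0.06, 2.69], [-2.65, 2.65]. Speed limits (rad/s): [2.57, 2.57, 3.01, 3.14, 3.14, 3.14].

### API

Orientations are given as a unit quaternion [w, x, y, z].
In Python, from station import sensors, eyes, env gives the robot as it stands.
- The arm moves only by the tool step_arm, never from a script. Its argument "increments" is a list of rows, each a list of 6 numbers: the shift along the tool's x, y, z as a fraction of full scale, then the turn, a rotation vector about the tool's x, y, z as a fraction of full scale. In form: [[tx, ty, tz, wx, wy, wz], ...]. A call has 1 to 12 rows; each row shifts and turns the commanded pose from where the row before left it, along the tool's axes as they then stand; what a row does not reach is not made up. Full scale, the value 1, is 0.04 m for a shift and 0.08 rad for a turn. A row lasts 1/12 s, in which the tool goes at most 41.7 mm and 7.16 degrees, less where a joint would pass 70% of its speed; a pose out of reach is approached as far as the arm can. A call with a number of a shift or a turn outside -1 to 1 is refused whole. A call with a gripper value outside its range is refused whole. "gripper" is the closure, from -1 (fully open) to 1 (shut), set as the call begins (left out, the last holds). The fingers move at their own pace and stop on an object; the grip force is fixed at half the most. Time passes only in rows, so rows that do not move let the fingers close. It gives the time, the measured TCP pose, the force, the opening and the grip force at its end, in the units of the state.
- sensors.get_obs(): the state, without advancing time (a new reading comes with each control period).
- eyes.get_image(name): name is "scene" or "top" or "wrist"; returns (picture, depth): 480x640x3 uint8, red, green, blue; 480x640 float32, m along the optical axis (not along the pixel's ray), 0 where there is no reading.
- eyes.camera_params(name): a dict with "mtx" (3x3 intrinsics, pixels), "distortion" ([k1, k2, p1, p2, k3] as OpenCV has them; the pictures are not rectified), "R" (3x3) and "t" (3): a world point X has camera coordinates R X + t; the wrist camera has in their place "T_tool_cam" (4x4, takes a point from camera to tool coordinates, whose origin is the TCP and whose axes are the flange's). Camera axes: x right, y down, z forward; pixel columns grow to the right and rows downward; lengths in m; the calibration is good to about 2 mm. A picture is of the moment at which its call begins: read the wrist's pose just before it. camera_params takes no time and is no camera call.
- env.hand_in(): hands the job in; it is judged then, once.
The state is a dict: "time": time; "joint_positions": joint angles; "qvel": joint speeds; "tau": joint torques, N m; "tool_pos": TCP position; "eef_rot": TCP orientation; "contact_force": force on the tool from outside, world axes, zero at the start; "torque": the same for the moment, N m; "finger_gap": opening from 0.0 (shut) to 1.0 (fully open); "grasp_force": force on a finger pad.
Only numpy, scipy, OpenCV 4.12 (cv2) and the standard library are available. Lean on these libraries where they do the work, as an engineer would, in place of code of your own. Each camera call takes 0.05 s, during which the arm holds its last target. There are 200 camera calls.

### The job

This game of marble solitaire is one move from won: two marbles are left on the board, standing in line with the empty centre hollow. Lift the outer one, jump it over the other into the centre hollow and let go, then pluck the jumped marble out of its hollow and put it in the board's open drawer with the rest. Push the drawer fully shut with the winning marble still resting in the centre hollow, and leave the bottle, the tea glass and the deck of cards where they are.

Things in the scene. Friction and masses are not known exactly. Their poses are not given: they have to be found in the camera images.
- board: Dark-wood box 250 x 250 x 56 mm, fixed. Flat top with 33 conical hollows (16 mm wide, 6 deep) in a cross, 32 mm apart; 3 mm moulding round its edge. Origin: underside centre, on the table; z up. Its drawer is in the -x side, slides out along -x and is pushed in along +x. Two marbles stand in the middle row on the +y side of the centre; all other hollows are empty.
- hollow_centre (a point): Centre of a marble when it rests in the middle hollow of the board (62 mm above the table, 6 mm above the board's top).
- hollow_near (a point): The same for the hollow next to the centre, 32 mm along the board's +y, where the marble to be jumped stands at the start.
- hollow_outer (a point): The same for the second hollow from the centre, 64 mm along the board's +y, where the marble that must jump stands at the start.
- marble_a_center (a point): Centre of one of the two marbles on the board: plain white glass ball, 20 mm diameter, 12 g. In its hollow it stands 16 mm proud of the board. Which of marble_a and marble_b is the outer one changes from game to game.
- marble_b_center (a point): Centre of the other marble on the board, exactly alike.
- drawer (a joint): How far the drawer stands out of the board (m): 0 shut, with its front flush with the side of the board; 0.10 to 0.125 at the start; a light push of 2 to 3 N along the board's +x slides it in, and it stays where it is left.
- drawer_in (a point): Point on the drawer's floor (13 mm above the table), in the empty half of its open part: 45 mm in from the inside of the front panel, 45 mm to the board's -y of the middle line; moves with the drawer. Drawer inside 216 mm wide (board y), 214 long; front panel 10 mm thick, top edge 41 mm above the table, side walls 36, slot roof 42. Axes as the board's.
- drawer_knob (a point): Centre of the outer face of the brass knob in the middle of the drawer's front, 16 mm out from the front panel, 16 mm in diameter, 26 mm above the table. Moves with the drawer.
- marble_c_center (a point): Centre of one of the five marbles taken earlier, same kind, lying loose in the board's +y half of the drawer, centres at least 33 mm to +y of the drawer's middle line.
- marble_d_center (a point): Centre of one of the five marbles taken earlier, same kind, lying loose in the board's +y half of the drawer, centres at least 33 mm to +y of the drawer's middle line.
- marble_e_center (a point): Centre of one of the five marbles taken earlier, same kind, lying loose in the board's +y half of the drawer, centres at least 33 mm to +y of the drawer's middle line.
- marble_f_center (a point): Centre of one of the five marbles taken earlier, same kind, lying loose in the board's +y half of the drawer, centres at least 33 mm to +y of the drawer's middle line.
- marble_g_center (a point): Centre of one of the five marbles taken earlier, same kind, lying loose in the board's +y half of the drawer, centres at least 33 mm to +y of the drawer's middle line.
- water_bottle: Bystander: clear water bottle, 64 mm diameter, 210 mm high, on the table off the board's +x, -y corner. Origin: centre of its underside.
- tea_glass: Bystander: amber drinking glass, 68 mm diameter, 100 mm high, on the table on the board's -y side. Origin: centre of its underside.
- card_deck: Bystander: deck of playing cards lying flat, 88 x 63 x 18 mm, on the table on the board's -y side. Origin: centre of its underside.

How it is judged:
On the way, in this order (a step that is already met when the one before it is completed fails the run):
1. the outer marble is lifted at least 20 mm out of its hollow while the other stays in its own (((z of marble_a_center in the frame of hollow_centre above 0.02 m and distance between marble_b_center and hollow_near below 0.005 m) or (z of marble_b_center in the frame of hollow_centre above 0.02 m and distance between marble_a_center and hollow_near below 0.005 m))), for 0.1 s.
2. that marble rests in the centre hollow, let go, and the other is still in its hollow next to it (((distance between marble_a_center and hollow_centre below 0.005 m and distance between marble_b_center and hollow_near below 0.005 m and contact force between marble_a and the fingers below 0.05 N) or (distance between marble_b_center and hollow_centre below 0.005 m and distance between marble_a_center and hollow_near below 0.005 m and contact force between marble_b and the fingers below 0.05 N))), for 0.2 s.
3. the jumped marble is in the drawer, let go, and the winning marble is in the centre hollow (((distance between marble_a_center and hollow_centre below 0.005 m and (x of marble_b_center in the frame of drawer_in between -0.046 and 0.17 m and y of marble_b_center in the frame of drawer_in between -0.064 and 0.154 m and z of marble_b_center in the frame of drawer_in between 0 and 0.022 m) and contact force between marble_b and the fingers below 0.05 N) or (distance between marble_b_center and hollow_centre below 0.005 m and (x of marble_a_center in the frame of drawer_in between -0.046 and 0.17 m and y of marble_a_center in the frame of drawer_in between -0.064 and 0.154 m and z of marble_a_center in the frame of drawer_in between 0 and 0.022 m) and contact force between marble_a and the fingers below 0.05 N))), for 0.2 s.
At the end, for the whole second after the job is handed in: One of the two marbles rests in the centre hollow (its centre within 5 mm of the seat), the other lies in the drawer with the five earlier ones, and the drawer is shut to within 4 mm (((distance between marble_a_center and hollow_centre below 0.005 m and (x of marble_b_center in the frame of drawer_in between -0.046 and 0.17 m and y of marble_b_center in the frame of drawer_in between -0.064 and 0.154 m and z of marble_b_center in the frame of drawer_in between 0 and 0.022 m) and linear speed of marble_a below 0.02 m/s) or (distance between marble_b_center and hollow_centre below 0.005 m and (x of marble_a_center in the frame of drawer_in between -0.046 and 0.17 m and y of marble_a_center in the frame of drawer_in between -0.064 and 0.154 m and z of marble_a_center in the frame of drawer_in between 0 and 0.022 m) and linear speed of marble_b below 0.02 m/s)) and x of marble_c_center in the frame of drawer_in between -0.046 and 0.17 m and y of marble_c_center in the frame of drawer_in between -0.064 and 0.154 m and z of marble_c_center in the frame of drawer_in between 0 and 0.022 m and x of marble_d_center in the frame of drawer_in between -0.046 and 0.17 m and y of marble_d_center in the frame of drawer_in between -0.064 and 0.154 m and z of marble_d_center in the frame of drawer_in between 0 and 0.022 m and x of marble_e_center in the frame of drawer_in between -0.046 and 0.17 m and y of marble_e_center in the frame of drawer_in between -0.064 and 0.154 m and z of marble_e_center in the frame of drawer_in between 0 and 0.022 m and x of marble_f_center in the frame of drawer_in between -0.046 and 0.17 m and y of marble_f_center in the frame of drawer_in between -0.064 and 0.154 m and z of marble_f_center in the frame of drawer_in between 0 and 0.022 m and x of marble_g_center in the frame of drawer_in between -0.046 and 0.17 m and y of marble_g_center in the frame of drawer_in between -0.064 and 0.154 m and z of marble_g_center in the frame of drawer_in between 0 and 0.022 m and value of joint drawer below 0.004 m); the robot touches nothing.
It fails at once if the water bottle is pushed more than 20 mm from its place (distance of water_bottle from where it was at the start of the episode above 0.02 m).
It fails at once if the tea glass is pushed more than 20 mm from its place (distance of tea_glass from where it was at the start of the episode above 0.02 m).
It fails at once if the card deck is pushed more than 20 mm from its place (distance of card_deck from where it was at the start of the episode above 0.02 m).
It also fails if it takes over 56 s, if anything falls off the work surface, if the arm or the gripper's body presses on something with over 40 N, if the wrist force passes 120 N, or if a joint passes its speed limit or range.

## Working session

There is one attempt and no reset: what is moved stays moved. The work goes in short steps, Python scripts to look and compute and a tool call to move; the robot and the scene stay as the last step left them, time stands still between calls to the robot, and variables do not carry over. Pictures are saved under pics/ and viewed, at most 10 in all, crops included, and the job is handed in when it is done.

Besides the shell and the picture viewer there is one more tool, called after "Call:" as name(argument=value, ...), one argument or row to a line, values as JSON. step_arm: Moves the arm, as the interface text tells. Its arguments: {"type":"object","properties":{"increments":{"type":"array"},"gripper":{"type":"number"}},"required":["increments"]}

```bash
mkdir -p pics
cat > h.py <<'E'
import numpy as np, cv2, pickle
from station import sensors, eyes, env
from scipy.spatial.transform import Rotation as Rn
def obs():
    return sensors.get_obs()
def toolT(o):
    q=o["eef_rot"]; T=np.eye(4); T[:3,:3]=Rn.from_quat([q[1],q[2],q[3],q[0]]).as_matrix(); T[:3,3]=o["tool_pos"]; return T
def snap(name,fn):
    o=obs(); im,d=eyes.get_image(name); p=eyes.camera_params(name)
    K=np.array(p["mtx"]);D=np.array(p["distortion"])
    if name=="wrist": M=toolT(o)@np.array(p["T_tool_cam"])
    else:
        M=np.eye(4); R=np.array(p["R"]); M[:3,:3]=R.T; M[:3,3]=-R.T@np.array(p["t"])
    cv2.imwrite(f"pics/{fn}.png",im[:,:,::-1]); pickle.dump((im,d,K,D,M),open(f"pics/{fn}.pkl","wb"))
    return im,d,K,D,M
def load(fn): return pickle.load(open(f"pics/{fn}.pkl","rb"))
def ray(uv,c):
    n=cv2.undistortPoints(np.array(uv,float).reshape(-1,1,2),c[2],c[3]).reshape(-1,2)
    return c[4][:3,3],np.c_[n,np.ones(len(n))]@c[4][:3,:3].T
def onplane(uv,c,z):
    o,d=ray(uv,c); return o+d*((z-o[2])/d[:,2])[:,None]
def proj(X,c):
    Mi=np.linalg.inv(c[4]); return cv2.projectPoints(np.array(X,float).reshape(-1,3),cv2.Rodrigues(Mi[:3,:3])[0],Mi[:3,3],c[2],c[3])[0].reshape(-1,2)
E
python3 - <<'E'
from h import *
for n in ("top","scene","wrist"):
    c=snap(n,n+"0"); print(n,c[4].round(3).tolist(),c[2].round(0).tolist())
o=obs();print(o["time"],o["tool_pos"],o["eef_rot"],o["finger_gap"])
E
```

```text
top [[0.008, -0.982, 0.19, 0.416], [-1.0, -0.01, -0.01, 0.152], [0.012, -0.19, -0.982, 0.92], [0.0, 0.0, 0.0, 1.0]] [[556.0, 0.0, 314.0], [0.0, 556.0, 241.0], [0.0, 0.0, 1.0]]
scene [[-0.853, 0.443, -0.276, 0.817], [0.521, 0.74, -0.426, 0.516], [0.015, -0.507, -0.862, 0.829], [0.0, 0.0, 0.0, 1.0]] [[541.0, 0.0, 320.0], [0.0, 541.0, 243.0], [0.0, 0.0, 1.0]]
wrist [[0.33, -0.904, -0.271, 0.267], [-0.944, -0.317, -0.092, -0.543], [-0.003, 0.286, -0.958, 0.373], [0.0, 0.0, 0.0, 1.0]] [[416.0, 0.0, 317.0], [0.0, 416.0, 236.0], [0.0, 0.0, 1.0]]
0.15 [ 0.19765347 -0.56627759  0.23040139] [-7.53037955e-04  9.85937371e-01  1.67113511e-01 -8.80162928e-05] 0.9979918026388529
```

View pics/top0.png

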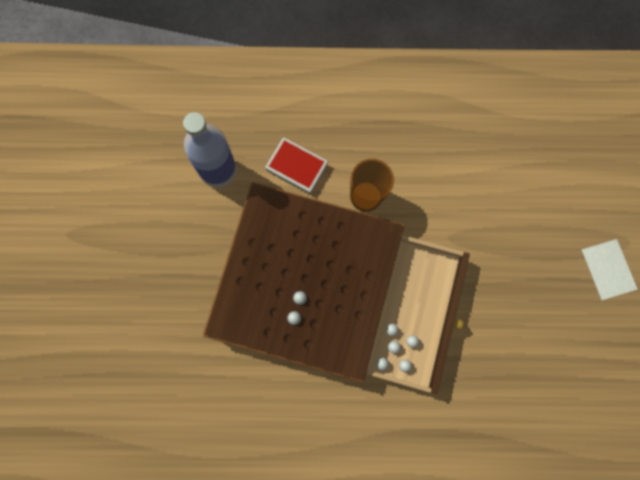

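View pics/scene0.png

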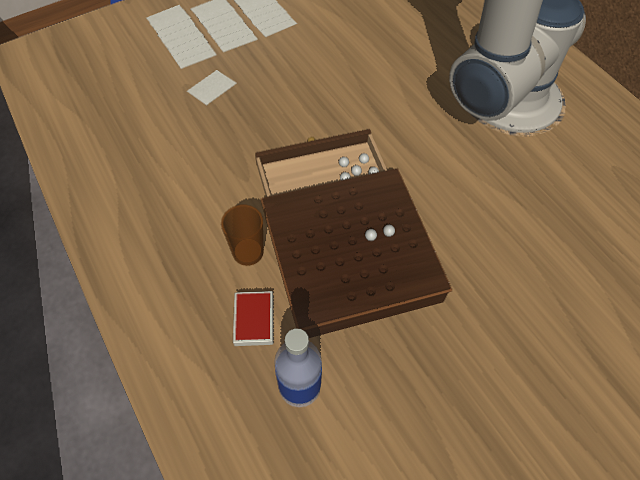

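Top view: board marbles at (300,298) and (294,318), with the drawer open to image right, knob at (460,324) and loose marbles near (400,350). The scene view has the same pair at (371,235) and (389,231).

```bash
cat >> h.py <<'E'
def blobs(c,lo=150,sat=60,roi=None,amin=20,amax=4000):
    hsv=cv2.cvtColor(c[0],cv2.COLOR_RGB2HSV); m=((hsv[...,2]>lo)&(hsv[...,1]<sat)).astype(np.uint8)
    if roi: mm=np.zeros_like(m); x0,y0,x1,y1=roi; mm[y0:y1,x0:x1]=1; m&=mm
    out=[]
    for k in cv2.findContours(m,cv2.RETR_EXTERNAL,cv2.CHAIN_APPROX_NONE)[0]:
        a=cv2.contourArea(k)
        if amin<a<amax:
            (x,y),r=cv2.minEnclosingCircle(k); out.append((round(x,1),round(y,1),round(r,1),a))
    return out
def tri(uva,ca,uvb,cb):
    oa,da=ray([uva],ca); ob,db=ray([uvb],cb); da=da[0]/np.linalg.norm(da[0]); db=db[0]/np.linalg.norm(db[0])
    s=np.linalg.lstsq(np.c_[da,-db],ob-oa,rcond=None)[0]; p=oa+s[0]*da; q=ob+s[1]*db
    return (p+q)/2,np.linalg.norm(p-q)
E
python3 - <<'E'
from h import *
t=load("top0");s=load("scene0")
print(blobs(t,110,50,(200,180,470,400),15)); print(blobs(s,120,60,(250,130,450,320),15))
for a,b in (((300,298),(371,235)),((294,318),(389,231))): print(tri(a,t,b,s))
print("glass",onplane([(368,195)],t,0),"knob",onplane([(460,324)],t,.026))
print("cards",onplane([(296,164)],t,.018)); print("bottle",onplane([(216,166)],t,0.05))
print("corners",onplane([(250,185),(403,226),(366,380),(206,335)],t,.056).round(3))
E
```

```text
[(404.5, 365.2, 5.9, 95.5), (381.2, 363.1, 6.3, 86.5), (393.3, 346.3, 6.0, 98.5), (412.2, 341.0, 6.0, 92.0), (391.0, 329.0, 6.3, 92.0), (292.5, 317.0, 6.2, 99.0), (298.3, 296.7, 6.0, 95.0), (302.0, 180.0, 15.0, 59.5)]
[(261.1, 305.0, 17.1, 33.0), (370.8, 234.4, 5.4, 77.5), (388.7, 230.3, 5.4, 77.5), (344.5, 176.0, 4.9, 39.5), (373.5, 170.5, 4.5, 35.0), (356.0, 170.0, 5.1, 63.5), (343.8, 161.3, 4.9, 62.0), (363.5, 158.0, 5.0, 60.0)]
(array([0.49090588, 0.1651851 , 0.0591464 ]), np.float64(0.0041979632923121075))
(array([0.46022067, 0.17402294, 0.05864612]), np.float64(0.004234169440332998))
glass [[0.67493291 0.0502295  0.        ]] knob [[ 0.45639767 -0.09138229  0.026     ]]
cards [[0.72288384 0.17394193 0.018     ]]
bottle [[0.7069107  0.30349151 0.05      ]]
corners [[0.674 0.247 0.056]
 [0.609 0.001 0.056]
 [0.37  0.062 0.056]
 [0.435 0.306 0.056]]
```

Call:
step_arm(
  increments=[
    [0.63,-0.75,0,0,0,0],
    [0.63,-0.75,0,0,0,0],
    [0.63,-0.75,0,0,0,0],
    [0.63,-0.75,0,0,0,0],
    [0.63,-0.75,0,0,0,0],
    [0.63,-0.75,0,0,0,0],
    [0.63,-0.75,0,0,0,0],
    [0.63,-0.75,0,0,0,0],
    [0.63,-0.75,0,0,0,0],
    [0.63,-0.75,0,0,0,0],
    [0.63,-0.75,0,0,0,0],
    [0.63,-0.75,0,0,0,0],
  ],
)

```text
time: 1.15
tool_pos: [0.3646, -0.1251, 0.2313]
eef_rot: [0.0, 0.986, 0.167, 0.0]
contact_force: [1.0, -0.6, -0.1]
finger_gap: 0.999
grasp_force: 0.0
```

Call:
step_arm(
  increments=[
    [0.63,-0.75,0,0,0,0],
    [0.63,-0.75,0,0,0,0],
    [0.63,-0.75,0,0,0,0],
    [0.63,-0.75,0,0,0,0],
    [0.63,-0.75,0,0,0,0],
    [0.63,-0.75,0,0,0,0],
    [0.63,-0.75,0,0,0,0],
    [0.6,-0.7,0,0,0,0],
    [0,0,0,0,0,1],
    [0,0,0,0,0,1],
    [0,0,0,0,0,1],
    [0,0,0,0,0,1],
  ],
)

```text
time: 2.15
tool_pos: [0.4752, 0.1642, 0.2307]
eef_rot: [0.0, 1.0, 0.006, -0.001]
contact_force: [0.2, 0.1, -0.5]
finger_gap: 1.001
grasp_force: 0.0
```

Call:
step_arm(
  increments=[
    [0,0,0,0,0,1],
    [0,0,0,0,0,1],
    [0,0,0,0,0,1],
    [0,0,0,0,0,0.6],
    [0,0,0,0,0,0],
    [0,0,0,0,0,0],
  ],
)

```text
time: 2.65
tool_pos: [0.4753, 0.1638, 0.231]
eef_rot: [0.0, 0.991, -0.135, -0.0]
contact_force: [0.4, -0.8, 0.2]
finger_gap: 1.0
grasp_force: 0.0
```

Run:
```python
from h import *
o=obs();print(o["time"],o["tool_pos"],o["joint_positions"],toolT(o)[:3,:3].round(3).tolist())
c=snap("wrist","w1"); snap("top","top1")
print(blobs(c,110,60,None,60,8000))
```

```text
2.65 [0.47527892 0.16376723 0.23101503] [ 2.64129828e-01 -1.70307256e-01  1.48576190e+00  2.13132883e-05
  1.82662335e+00  2.10549578e+00] [[0.964, -0.267, -0.0], [-0.267, -0.964, -0.0], [-0.0, 0.0, -1.0]]
[(549.0, 477.3, 20.1, 462.0), (170.7, 319.3, 13.8, 162.5), (468.5, 323.5, 21.2, 202.0), (481.0, 250.5, 11.5, 353.0), (310.5, 231.4, 12.6, 453.0), (520.0, 233.0, 20.4, 451.0), (498.4, 217.5, 11.9, 393.0), (529.4, 197.9, 12.8, 415.0), (310.4, 190.8, 13.0, 489.5), (490.5, 189.0, 12.1, 392.5)]
```

View pics/w1.png

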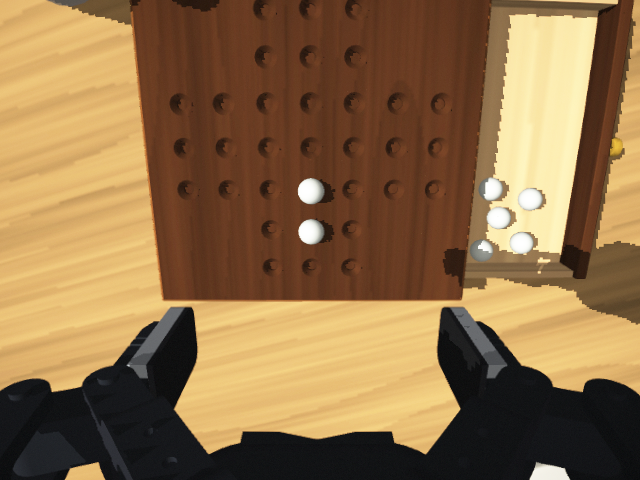

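The wrist view shows the near marble at (310,191), the outer at (310,231), the empty centre hollow at (310,147), and the knob at (616,147). The rows run nearly parallel to the tool y axis.

Run:
```python
from h import *
w=load("w1");t=load("top1");s=load("scene0");t0=load("top0")
N=[(310.4,190.8),(298.3,296.7),(370.8,234.4)];O=[(310.5,231.4),(292.5,317.0),(388.7,230.3)]
cs=[w,t0,s]
for nm,P in (("near",N),("outer",O)):
    for i,j in ((0,1),(0,2),(1,2)): print(nm,i,j,*[np.round(v,4) for v in tri(P[i],cs[i],P[j],cs[j])])
pn=onplane([N[0]],w,.062)[0];po=onplane([O[0]],w,.062)[0]
print("wrist z62",pn,po,np.linalg.norm(pn-po),np.degrees(np.arctan2(*(po-pn)[[1,0]])))
h=onplane([(180,103),(441,103),(182,147),(436,147),(187,190),(435,190),(310,147)],w,.055)
print(h.round(4)); 
for i in (0,2,4): d=h[i]-h[i+1]; print(np.degrees(np.arctan2(d[1],d[0])),np.linalg.norm(d))
print("center guess",(2*pn-po), (h[2]+h[3])/2)
# board edges in wrist image: left edge (132,10)-(163,299), bottom
e=onplane([(163,299),(462,299)],w,.059);d=e[0]-e[1];print("edge",e,np.degrees(np.arctan2(d[1],d[0])),np.linalg.norm(d))
print("knob",onplane([(616,147)],w,.026),"front outer top",onplane([(630,20),(586,278)],w,.041))
# depth
for uv in N[:1]+O[:1]+[(330,169),(400,125)]:
    u,v=map(int,uv);z=w[1][v,u];o,dd=ray([uv],w);print(uv,(o+dd[0]*z).round(4))
```

```text
near 0 1 [0.4932 0.1648 0.0688] 0.0027
near 0 2 [0.4899 0.1647 0.0581] 0.0026
near 1 2 [0.4927 0.1673 0.0653] 0.003
outer 0 1 [0.4625 0.1733 0.0666] 0.0026
outer 0 2 [0.4587 0.1733 0.057 ] 0.0019
outer 1 2 [0.4619 0.1756 0.0642] 0.0027
wrist z62 [0.49178396 0.16387899 0.062     ] [0.46095032 0.1724857  0.062     ] 0.03201232953436071 164.40378635239497
[[0.5796 0.2392 0.055 ]
 [0.5281 0.0539 0.055 ]
 [0.5491 0.2489 0.055 ]
 [0.4977 0.0637 0.055 ]
 [0.517  0.2568 0.055 ]
 [0.4655 0.0708 0.055 ]
 [0.5228 0.1556 0.055 ]]
74.48258077064216 0.19238425075344054
74.49313547848276 0.1922513167824755
74.51422885890851 0.1929906910049564
center guess [0.52261761 0.15527228 0.062     ] [0.52336805 0.15631689 0.055     ]
edge [[0.43651723 0.30744798 0.059     ]
 [0.37005642 0.06695581 0.059     ]] 74.55168423414771 0.24950655277976447
knob [[ 0.45389614 -0.09283434  0.026     ]] front outer top [[ 0.55079927 -0.10246717  0.041     ]
 [ 0.34941824 -0.0480695   0.041     ]]
(310.4, 190.8) [0.4936 0.1632 0.0726]
(310.5, 231.4) [0.4634 0.1716 0.0712]
(330, 169) [0.503  0.1453 0.0568]
(400, 125) [0.5208 0.0869 0.0568]
```

Call:
step_arm(
  increments=[
    [-0.2,-0.06,0.5,0,0,0],
    [-0.2,-0.055,0.9,0,0,0],
    [0,0,0.9,0,0,0],
    [0,0,0.9,0,0,0],
    [0,0,0,0,0,0],
    [0,0,0,0,0,0],
    [0,0,0,0,0,0],
  ],
  gripper=0.1,
)

```text
time: 3.33
tool_pos: [0.4622, 0.1728, 0.1057]
eef_rot: [-0.001, 0.991, -0.136, 0.001]
contact_force: [0.5, 0.3, 1.0]
finger_gap: 0.45
grasp_force: 0.0
```

Run:
```python
from h import *
o=obs();print(o["time"],o["tool_pos"],o["finger_gap"])
c=snap("wrist","w2")
b=blobs(c,110,60,None,60,8000);print(b)
print([onplane([x[:2]],c,.062).round(4).tolist() for x in b])
```

```text
3.3333 [0.46215447 0.17275165 0.10569849] 0.45034586343070143
[(235.0, 347.0, 10.0, 75.0), (385.0, 323.0, 31.3, 735.0), (243.0, 315.5, 27.0, 547.0), (571.8, 292.9, 17.0, 681.5), (318.0, 273.6, 20.8, 1281.5), (318.0, 208.4, 21.7, 1410.5)]
[[[0.4332, 0.2238, 0.062]], [[0.4262, 0.1469, 0.062]], [[0.4491, 0.2141, 0.062]], [[0.4166, 0.0532, 0.062]], [[0.4607, 0.1721, 0.062]], [[0.4916, 0.1636, 0.062]]]
```

View pics/w2.png

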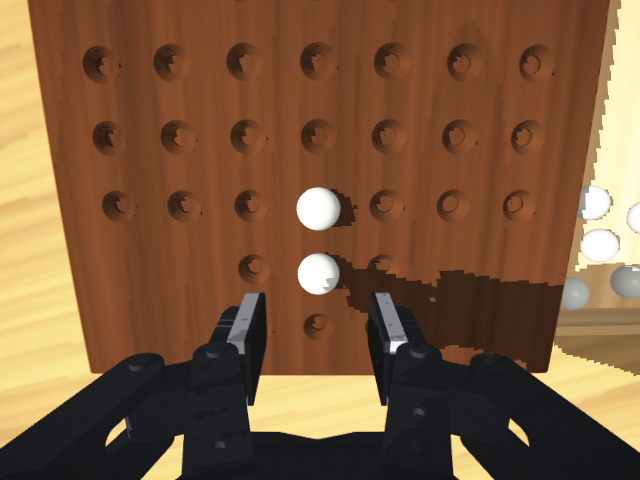

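The outer marble is at (318,274), midway between the fingertips (265 and 372), so the tool is centred. I'll descend now.

Call:
step_arm(
  increments=[
    [-0.03,0,0.6,0,0,0],
    [0,0,0.4,0,0,0],
    [0,0,0.2,0,0,0],
    [0,0,0,0,0,0],
    [0,0,0,0,0,0],
  ],
)

```text
time: 3.8
tool_pos: [0.4609, 0.1731, 0.0571]
eef_rot: [-0.0, 0.991, -0.136, 0.001]
contact_force: [1.0, -0.6, 0.3]
finger_gap: 0.45
grasp_force: 0.0
```

Call:
step_arm(
  increments=[
    [0,0,0,0,0,0],
    [0,0,0,0,0,0],
    [0,0,0,0,0,0],
    [0,0,0,0,0,0],
    [0,0,0,0,0,0],
    [0,0,0,0,0,0],
  ],
  gripper=0.4,
)

```text
time: 4.3
tool_pos: [0.4604, 0.1729, 0.0559]
eef_rot: [-0.0, 0.991, -0.136, 0.0]
contact_force: [-0.2, -0.4, 2.9]
finger_gap: 0.299
grasp_force: 1.4
```

Run:
```python
from h import *
c=snap("wrist","w3")
cv2.imwrite("pics/w3c.png",cv2.resize(c[0][200:440,160:480,::-1],(640,480)))
```

```text
(no output)
```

View pics/w3c.png

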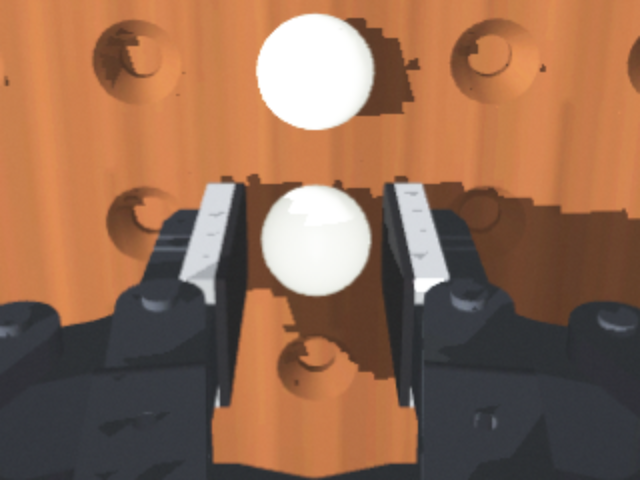

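The marble (crop 316,240) is centred between the pads, and the tips just touch the board (2.9 N). I'll rise 1 mm and close.

Call:
step_arm(
  increments=[
    [0,0,-0.03,0,0,0],
    [0,0,0,0,0,0],
    [0,0,0,0,0,0],
    [0,0,0,0,0,0],
    [0,0,0,0,0,0],
    [0,0,0,0,0,0],
    [0,0,0,0,0,0],
  ],
  gripper=1,
)

```text
time: 4.93
tool_pos: [0.4601, 0.1728, 0.0565]
eef_rot: [0.0, 0.991, -0.136, 0.0]
contact_force: [-0.4, -0.8, 2.5]
finger_gap: 0.191
grasp_force: 59.2
```

Call:
step_arm(
  increments=[
    [0,0,-0.2,0,0,0],
    [0,0,-0.3,0,0,0],
    [0,0,-0.3,0,0,0],
    [0,0,-0.4,0,0,0],
    [0,0,0,0,0,0],
    [0,0,0,0,0,0],
  ],
)

```text
time: 5.43
tool_pos: [0.461, 0.1731, 0.1064]
eef_rot: [-0.001, 0.991, -0.136, 0.002]
contact_force: [0.4, -0.6, -0.1]
finger_gap: 0.186
grasp_force: 58.6
```

Run:
```python
from h import *
c=snap("wrist","w4")
cv2.imwrite("pics/w4c.png",cv2.resize(c[0][160:440,160:480,::-1],(640,560)))
```

```text
(no output)
```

View pics/w4c.png

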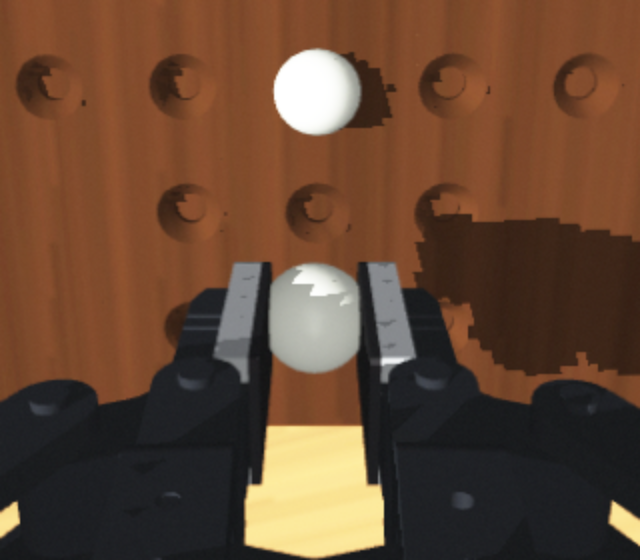

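The outer marble is held and its hollow at (317,212) is empty. The near marble at (317,92) is undisturbed. I'll move 64 mm to the centre hollow.

Call:
step_arm(
  increments=[
    [0.3,0,0,0,0,0],
    [0.5,0.015,0,0,0,0],
    [0.5,0,0,0,0,0],
    [0.28,0,0,0,0,0],
    [0,0,0.3,0,0,0],
    [0,0,0.4,0,0,0],
    [0,0,0.3,0,0,0],
    [0,0,0,0,0,0],
    [0,0,0,0,0,0],
  ],
)

```text
time: 6.23
tool_pos: [0.5193, 0.1552, 0.0628]
eef_rot: [0.001, 0.991, -0.136, -0.002]
contact_force: [-0.2, -0.0, 0.9]
finger_gap: 0.186
grasp_force: 58.6
```

Run:
```python
from h import *
c=snap("wrist","w5")
cv2.imwrite("pics/w5c.png",cv2.resize(c[0][160:440,160:480,::-1],(640,560)))
b=blobs(c,110,60,None,60,8000);print(b)
print([onplane([x[:2]],c,.062).round(4).tolist() for x in b])
```

```text
[(614.0, 412.0, 30.8, 1120.5), (622.5, 376.5, 22.0, 1149.5), (314.6, 377.1, 25.9, 1916.0), (5.0, 387.5, 67.7, 3244.0), (619.0, 334.8, 19.9, 791.5), (350.5, 320.7, 30.4, 821.5), (316.6, 318.5, 27.7, 2128.0), (283.5, 320.7, 30.4, 811.0), (0.0, 296.0, 22.0, 206.0), (638.5, 251.0, 28.0, 304.0)]
[[[0.4376, 0.0442, 0.062]], [[0.4551, 0.04, 0.062]], [[0.4915, 0.1634, 0.062]], [[0.5194, 0.2915, 0.062]], [[0.476, 0.0408, 0.062]], [[0.5123, 0.1432, 0.062]], [[0.5167, 0.1555, 0.062]], [[0.5192, 0.168, 0.062]], [[0.5581, 0.272, 0.062]], [[0.5103, 0.0315, 0.062]]]
```

View pics/w5c.png

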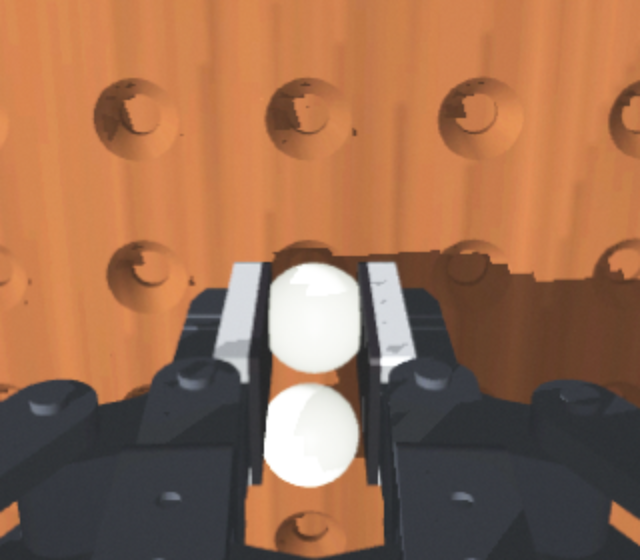

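The held marble (315,318 in the crop) is just above the centre hollow. The near marble (310,435) is still seated. I'll make a small correction and lower.

Call:
step_arm(
  increments=[
    [0.04,-0.02,0.05,0,0,0],
    [0,0,0.05,0,0,0],
    [0,0,0,0,0,0],
    [0,0,0,0,0,0],
    [0,0,0,0,0,0],
  ],
)

```text
time: 6.7
tool_pos: [0.5226, 0.1556, 0.0608]
eef_rot: [-0.0, 0.991, -0.136, 0.0]
contact_force: [0.4, 0.0, 1.0]
finger_gap: 0.188
grasp_force: 58.6
```

Call:
step_arm(
  increments=[
    [-0.01,0,0.03,0,0,0],
    [0,0,0.03,0,0,0],
    [0,0,0,0,0,0],
    [0,0,0,0,0,0],
  ],
)

```text
time: 7.03
tool_pos: [0.522, 0.1557, 0.0579]
eef_rot: [0.0, 0.991, -0.136, -0.0]
contact_force: [0.2, 0.9, -0.7]
finger_gap: 0.19
grasp_force: 58.6
```

Call:
step_arm(
  increments=[
    [0,0,0.03,0,0,0],
    [0,0,0,0,0,0],
    [0,0,0,0,0,0],
  ],
)

```text
time: 7.28
tool_pos: [0.5221, 0.1557, 0.0568]
eef_rot: [0.0, 0.991, -0.136, -0.0]
contact_force: [-0.2, -0.7, 0.2]
finger_gap: 0.188
grasp_force: 58.6
```

Call:
step_arm(
  increments=[
    [0,0,0,0,0,0],
    [0,0,0,0,0,0],
    [0,0,0,0,0,0],
    [0,0,0,0,0,0],
    [0,0,0,0,0,0],
    [0,0,0,0,0,0],
  ],
  gripper=0.2,
)

```text
time: 7.78
tool_pos: [0.5221, 0.1557, 0.0569]
eef_rot: [-0.0, 0.991, -0.136, 0.0]
contact_force: [0.4, 0.6, 0.3]
finger_gap: 0.398
grasp_force: 0.0
```

Call:
step_arm(
  increments=[
    [0,0,-0.2,0,0,0],
    [0,0,-0.4,0,0,0],
    [0,0,-0.6,0,0,0],
    [-0.3,0,0,0,0,0],
    [-0.49,0,0,0,0,0],
    [0,0,0,0,0,0],
    [0,0,0,0,0,0],
    [0,0,0,0,0,0],
  ],
)

```text
time: 8.45
tool_pos: [0.492, 0.1642, 0.1053]
eef_rot: [-0.0, 0.991, -0.136, 0.0]
contact_force: [0.1, 0.6, 0.3]
finger_gap: 0.398
grasp_force: 0.0
```

Run:
```python
from h import *
c=snap("wrist","w6");t=snap("top","top6")
cv2.imwrite("pics/w6c.png",c[0][:440,:,::-1])
b=blobs(c,110,60,(200,100,450,400),60,8000)
print([(x[:3],onplane([x[:2]],c,.062).round(4).tolist()) for x in b])
print(obs()["tool_pos"])
```

```text
[((378.5, 322.0, 30.2), [[0.4576, 0.1413, 0.062]]), ((250.5, 314.0, 25.0), [[0.4789, 0.2015, 0.062]]), ((317.1, 272.1, 20.7), [[0.4916, 0.1637, 0.062]]), ((317.0, 206.5, 21.7), [[0.5225, 0.1551, 0.062]])]
[0.49211131 0.16403408 0.10488073]
```

View pics/w6c.png

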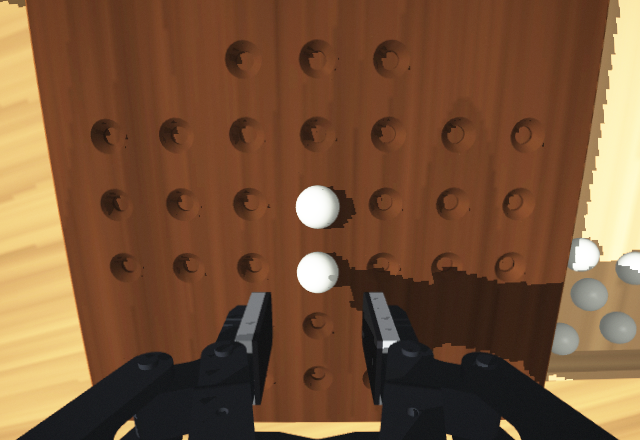

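The winning marble is in the centre hollow at (317,206), and the near marble at (317,272) is centred between the fingers. I'll grasp it next.

Call:
step_arm(
  increments=[
    [0,0,0.5,0,0,0],
    [0,0,0.4,0,0,0],
    [0,0,0.2,0,0,0],
    [0,0,0.1,0,0,0],
    [0,0,0,0,0,0],
    [0,0,0,0,0,0],
  ],
)

```text
time: 9.05
tool_pos: [0.4921, 0.1642, 0.0574]
eef_rot: [-0.0, 0.991, -0.136, 0.0]
contact_force: [0.8, -0.2, 0.8]
finger_gap: 0.398
grasp_force: 0.0
```

Call:
step_arm(
  increments=[
    [0,0,0,0,0,0],
    [0,0,0,0,0,0],
    [0,0,0,0,0,0],
    [0,0,0,0,0,0],
    [0,0,0,0,0,0],
    [0,0,0,0,0,0],
    [0,0,0,0,0,0],
  ],
  gripper=1,
)

```text
time: 9.63
tool_pos: [0.4921, 0.1642, 0.0575]
eef_rot: [-0.0, 0.991, -0.136, 0.001]
contact_force: [0.4, -0.4, 3.9]
finger_gap: 0.19
grasp_force: 58.7
```

Call:
step_arm(
  increments=[
    [0,0,-0.2,0,0,0],
    [0,0,-0.4,0,0,0],
    [0,0,-0.6,0,0,0],
    [0,0,-0.3,0,0,0],
    [0,0,0,0,0,0],
    [0,0,0,0,0,0],
  ],
)

```text
time: 10.13
tool_pos: [0.492, 0.1644, 0.1173]
eef_rot: [-0.0, 0.991, -0.136, 0.001]
contact_force: [0.1, 0.3, -0.0]
finger_gap: 0.187
grasp_force: 58.7
```

Run:
```python
from h import *
o=obs();c=load("w1")
k=onplane([(616,147)],c,.026)[0]; bx=np.array([.2667,.9638,0]);by=np.array([-.9638,.2667,0])
f=onplane([(630,20),(586,278)],c,.041); print("front offsets",(f-[.5226,.1553,0])@bx, "knob",(k-[.5226,.1553,0])@bx,(k-[.5226,.1553,0])@by)
m=onplane([(490.5,189),(529.4,197.9),(498.4,217.5),(520,245),(481,250.5)],c,.023)
print("marbles bx,by",np.c_[(m-[.5226,.1553,0])@bx,(m-[.5226,.1553,0])@by].round(3))
di=np.array([.5226,.1553,0])+bx*(((f-[.5226,.1553,0])@bx).mean()+.055)-by*.045
print("drawer_in",di); d=di-o["tool_pos"]; print("tool delta",toolT(o)[:3,:3].T@d, o["tool_pos"],o["finger_gap"])
```

```text
front offsets [-0.24091525 -0.2421951 ] knob -0.25747519808524677 3.935596078455114e-05
marbles bx,by [[-0.154  0.037]
 [-0.189  0.045]
 [-0.164  0.062]
 [-0.187  0.088]
 [-0.152  0.093]]
drawer_in [ 0.51621673 -0.03650338  0.        ]
tool delta [0.07722823 0.18712287 0.11718402] [0.49198072 0.16442715 0.1172638 ] 0.18663421471387542
```

Call:
step_arm(
  increments=[
    [0.12,0.3,0,0,0,0],
    [0.3,0.7,0,0,0,0],
    [0.3,0.7,0,0,0,0],
    [0.3,0.7,0,0,0,0],
    [0.3,0.7,0,0,0,0],
    [0.3,0.7,0,0,0,0],
    [0.3,0.7,0,0,0,0],
    [0,0,0.4,0,0,0],
    [0,0,0.5,0,0,0],
    [0,0,0.3,0,0,0],
    [0,0,0,0,0,0],
    [0,0,0,0,0,0],
  ],
)

```text
time: 11.13
tool_pos: [0.5161, -0.0298, 0.0672]
eef_rot: [0.0, 0.991, -0.136, -0.002]
contact_force: [0.3, -0.1, 0.1]
finger_gap: 0.185
grasp_force: 58.7
```

Run:
```python
from h import *
c=snap("wrist","w7")
cv2.imwrite("pics/w7.png",c[0][:,:,::-1])
o=obs();d=o["tool_pos"]-[.5226,.1553,0];print(o["tool_pos"],d@[.2667,.9638,0],d@[-.9638,.2667,0],o["finger_gap"])
```

```text
[ 0.51696039 -0.02973527  0.06865971] -0.17984107318099102 -0.04391345160238529 0.18888282770979392
```

View pics/w7.png

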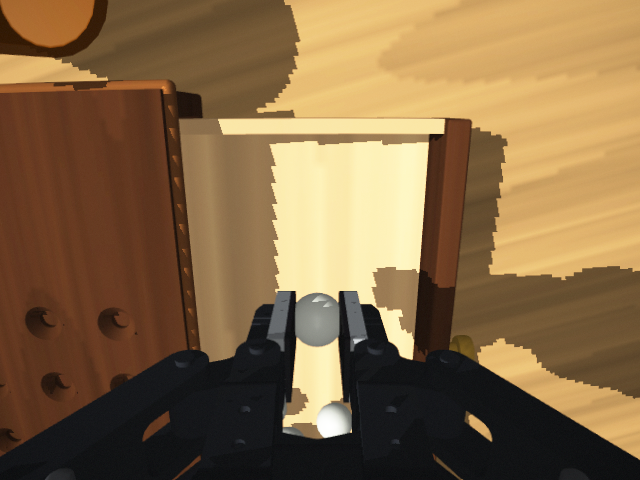

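The held marble at (318,320) is over the empty part of the drawer, clear of the board edge (about x=190) and the front panel (about x=430). I'll lower and release.

Call:
step_arm(
  increments=[
    [0,0,0.3,0,0,0],
    [0,0,0.3,0,0,0],
    [0,0,0.2,0,0,0],
    [0,0,0.15,0,0,0],
    [0,0,0,0,0,0],
    [0,0,0,0,0,0],
  ],
)

```text
time: 11.68
tool_pos: [0.5169, -0.0297, 0.0303]
eef_rot: [0.0, 0.991, -0.136, -0.001]
contact_force: [-0.4, -0.2, 0.3]
finger_gap: 0.182
grasp_force: 58.7
```

Call:
step_arm(
  increments=[
    [0,0,0,0,0,0],
    [0,0,0,0,0,0],
    [0,0,0,0,0,0],
    [0,0,0,0,0,0],
    [0,0,0,0,0,0],
    [0,0,0,0,0,0],
  ],
  gripper=0.3,
)

```text
time: 12.18
tool_pos: [0.5174, -0.0298, 0.0311]
eef_rot: [-0.0, 0.991, -0.136, 0.0]
contact_force: [0.2, 0.7, 0.7]
finger_gap: 0.349
grasp_force: 0.0
```

Call:
step_arm(
  increments=[
    [0,0,-0.3,0,0,0],
    [0,0,-0.6,0,0,0],
    [0,0,-0.8,0,0,0],
    [0,0,-0.3,0,0,0],
    [0,0,0,0,0,0],
    [0,0,0,0,0,0],
  ],
)

```text
time: 12.68
tool_pos: [0.5178, -0.0299, 0.1119]
eef_rot: [-0.0, 0.991, -0.136, 0.001]
contact_force: [-0.5, -0.2, -0.2]
finger_gap: 0.348
grasp_force: 0.0
```

Run:
```python
from h import *
c=snap("wrist","w8");t=snap("top","top8")
big=cv2.resize(t[0][170:400,190:480,::-1],None,fx=1.3,fy=1.3)
a=cv2.resize(c[0][:,:,::-1],(400,300)); W=np.zeros((300,800,3),np.uint8); W[:,:400]=a; W[:299,400:400+377]=big[:299]
cv2.imwrite("pics/m8.png",W)
o=obs();d=o["tool_pos"]-[.5226,.1553,0];print(o["tool_pos"],d@[.2667,.9638,0],d@[-.9638,.2667,0],o["finger_gap"])
```

```text
[ 0.5165484  -0.0297254   0.10932864] -0.17994143898437193 -0.043513738787667025 0.3490474618850081
```

View pics/m8.png

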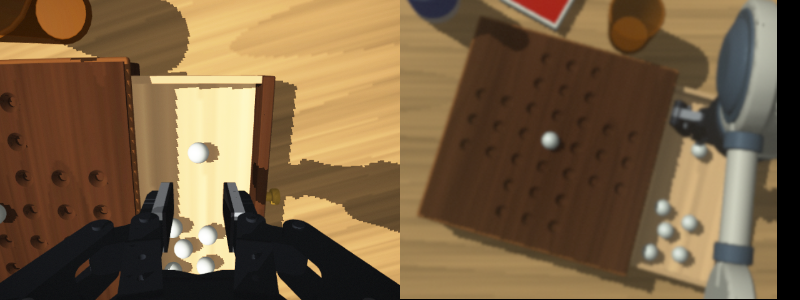

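The jumped marble lies alone in the empty half of the drawer (198,153). The winner still sits in the centre hollow, and the bystanders haven't moved. Next I'll go out beyond the knob and turn 90° so the narrow side faces the board.

Call:
step_arm(
  increments=[
    [-0.22,0.6,0,0,0,0],
    [-0.22,0.6,0,0,0,0],
    [-0.22,0.6,0,0,0,0],
    [-0.22,0.6,0,0,0,0],
    [-0.22,0.6,0,0,0,0],
    [0,0,0,0,0,-1],
    [0,0,0,0,0,-1],
    [0,0,0,0,0,-1],
    [0,0,0,0,0,-1],
    [0,0,0,0,0,-1],
    [0,0,0,0,0,-1],
    [0,0,0,0,0,-1],
  ],
  gripper=1,
)

```text
time: 13.78
tool_pos: [0.4417, -0.1332, 0.1087]
eef_rot: [-0.001, 0.989, 0.145, -0.002]
contact_force: [-0.2, -0.4, -0.4]
finger_gap: -0.001
grasp_force: 0.0
```

Call:
step_arm(
  increments=[
    [0,0,0,0,0,-1],
    [0,0,0,0,0,-1],
    [0,0,0,0,0,-1],
    [0,0,0,0,0,-1],
    [0,0,0,0,0,-1],
    [0,0,0,0,0,-1],
    [0,0,0,0,0,-1],
    [0,0,0,0,0,-1],
    [0,0,0,0,0,-1],
    [0,0,0,0,0,-1],
    [0,0,0,0,0,-1],
    [0,0,0,0,0,-1],
  ],
)

```text
time: 14.78
tool_pos: [0.4417, -0.1332, 0.1087]
eef_rot: [-0.002, 0.81, 0.586, -0.001]
contact_force: [-0.2, 0.1, 0.1]
finger_gap: -0.002
grasp_force: 0.0
```

Call:
step_arm(
  increments=[
    [0,0,0,0,0,-0.6],
    [0,0,0,0,0,0],
    [0,0,0,0,0,0],
  ],
)

```text
time: 15.03
tool_pos: [0.4419, -0.1333, 0.1093]
eef_rot: [-0.001, 0.798, 0.603, -0.001]
contact_force: [-0.8, 1.1, 0.0]
finger_gap: 0.0
grasp_force: 0.0
```

```bash
cat >> h.py <<'E'
def where():
    o=obs();d=o["tool_pos"]-[.5226,.1553,0];print(o["time"],"bx,by,z",d@[.2667,.9638,0],d@[-.9638,.2667,0],d[2],o["contact_force"],toolT(o)[:3,:3].round(3).tolist(),o["finger_gap"])
E
python3 - <<'E'
from h import *
where()
c=snap("wrist","w9"); hsv=cv2.cvtColor(c[0],cv2.COLOR_RGB2HSV)
b=blobs(c,110,60,None,60,8000)
for x in b: 
    d=onplane([x[:2]],c,.023)[0]-[.5226,.1553,0]; print(x[:3],(d@[.2667,.9638,0]).round(3),(d@[-.9638,.2667,0]).round(3))
# predicted knob
k=np.array([.5226,.1553,0])+np.array([.2667,.9638,0])*-.2535+[0,0,.026]; u=proj(k,c)[0];print(u)
x,y=map(int,u); m=cv2.inRange(hsv,(18,120,80),(32,255,255)); m2=np.zeros_like(m); m2[max(0,y-50):y+50,max(0,x-50):x+50]=m[max(0,y-50):y+50,max(0,x-50):x+50]
mo=cv2.moments(m2); print(mo["m00"]/255, mo["m10"]/max(1,mo["m00"]),mo["m01"]/max(1,mo["m00"]), c[0][y,x])
E
```

```text
15.0333 bx,by,z -0.29966397423389235 0.0007798969145551404 0.1092833796511734 [-0.78883115  1.07523032  0.04848549] [[0.273, 0.962, -0.003], [0.962, -0.273, 0.001], [0.0, -0.003, -1.0]] 0.0004120998762245796
(562.5, 420.5, 19.9) -0.428 -0.167
(328.0, 318.4, 28.0) -0.348 -0.006
(306.0, 320.9, 30.5) -0.349 0.008
(227.1, 36.3, 19.7) -0.189 0.046
(150.4, 33.5, 20.7) -0.187 0.085
(405.6, 14.5, 19.7) -0.179 -0.044
[318.08879044 163.53348664]
2200.0 316.5731818181818 187.50590909090909 [230 185  62]
```

Call:
step_arm(
  increments=[
    [0,0,0.5,0,0,0],
    [0,0,0.7,0,0,0],
    [0,0,0.6,0,0,0],
    [0,0,0.33,0,0,0],
    [0,0,0,0,0,0],
    [0.2,0,0,0,0,0],
    [0.2,0,0,0,0,0],
    [0.2,0,0,0,0,0],
    [0.15,0,0,0,0,0],
    [0.15,0,0,0,0,0],
    [0.15,0,0,0,0,0],
    [0.15,0,0,0,0,0],
  ],
)

```text
time: 16.08
tool_pos: [0.4562, -0.087, 0.0264]
eef_rot: [0.001, 0.797, 0.604, 0.0]
contact_force: [-0.4, -1.9, 1.4]
finger_gap: 0.002
grasp_force: 0.9
```

Call:
step_arm(
  increments=[
    [0.15,0,0,0,0,0],
    [0.15,0,0,0,0,0],
    [0.15,0,0,0,0,0],
    [0.15,0,0,0,0,0],
    [0.15,0,0,0,0,0],
    [0.15,0,0,0,0,0],
    [0.15,0,0,0,0,0],
    [0.15,0,0,0,0,0],
    [0.15,0,0,0,0,0],
    [0.15,0,0,0,0,0],
    [0.15,0,0,0,0,0],
    [0.15,0,0,0,0,0],
  ],
)

```text
time: 17.08
tool_pos: [0.4752, -0.0174, 0.0255]
eef_rot: [-0.0, 0.797, 0.604, -0.0]
contact_force: [-1.8, -0.9, 0.6]
finger_gap: -0.001
grasp_force: 0.9
```

```bash
python3 -c "
from h import *
where()"
```

```text
17.0833 bx,by,z -0.17912523531330538 -0.0003602066800677104 0.025530705063297694 [-1.82805467 -0.87595664  0.62286443] [[0.272, 0.962, -0.001], [0.962, -0.272, 0.0], [-0.0, -0.001, -1.0]] -0.0011077695121009645
```

Call:
step_arm(
  increments=[
    [0.1,0,0,0,0,0],
    [0.1,0,0,0,0,0],
    [0.1,0,0,0,0,0],
    [0.1,0,0,0,0,0],
    [0.1,0,0,0,0,0],
    [0.05,0,0,0,0,0],
    [0,0,0,0,0,0],
  ],
)

```text
time: 17.67
tool_pos: [0.4815, 0.0037, 0.0256]
eef_rot: [-0.0, 0.797, 0.604, 0.0]
contact_force: [0.2, 0.2, 0.3]
finger_gap: 0.001
grasp_force: 0.0
```

Call:
step_arm(
  increments=[
    [0.05,0,0,0,0,0],
    [0.05,0,0,0,0,0],
    [0.05,0,0,0,0,0],
    [0,0,0,0,0,0],
    [0,0,0,0,0,0],
  ],
)

```text
time: 18.08
tool_pos: [0.4829, 0.0088, 0.0257]
eef_rot: [0.0, 0.797, 0.603, -0.0]
contact_force: [0.2, -2.0, 0.6]
finger_gap: 0.004
grasp_force: 1.0
```

```bash
python3 -c "
from h import *
where()"
```

```text
18.0833 bx,by,z -0.15179842272559954 -0.0008130214642947217 0.025678393015931757 [ 0.24535918 -1.95821804  0.61132599] [[0.272, 0.962, 0.0], [0.962, -0.272, -0.0], [-0.0, 0.0, -1.0]] 0.004328081407920105
```

Force is still only 2 N (sliding). I'll keep pushing until it hits the stop.

Call:
step_arm(
  increments=[
    [0.05,0,0,0,0,0],
    [0,0,0,0,0,0],
    [0,0,0,0,0,0],
  ],
)

```text
time: 18.33
tool_pos: [0.4829, 0.0089, 0.0257]
eef_rot: [0.001, 0.798, 0.603, -0.002]
contact_force: [-2.5, -8.3, 1.4]
finger_gap: 0.002
grasp_force: 4.6
```

Call:
step_arm(
  increments=[
    [0.04,0,0,0,0,0],
    [0,0,0,0,0,0],
    [0,0,0,0,0,0],
  ],
)

```text
time: 18.58
tool_pos: [0.483, 0.009, 0.0257]
eef_rot: [0.002, 0.798, 0.603, -0.003]
contact_force: [-5.7, -13.7, 2.0]
finger_gap: 0.0
grasp_force: 7.3
```

The drawer has hit its stop. I'll back off, lift clear and verify.

Call:
step_arm(
  increments=[
    [-0.2,0,0,0,0,0],
    [-0.5,0,0,0,0,0],
    [-0.7,0,0,0,0,0],
    [0,0,-0.6,0,0,0],
    [0,0,-0.8,0,0,0],
    [0,0,-0.8,0,0,0],
    [0,0,-0.8,0,0,0],
    [0,0,0,0,0,0],
    [0,0,0,0,0,0],
    [0,0,0,0,0,0],
  ],
)

```text
time: 19.42
tool_pos: [0.4686, -0.0413, 0.1453]
eef_rot: [-0.0, 0.797, 0.604, 0.0]
contact_force: [0.7, 0.5, -0.6]
finger_gap: 0.003
grasp_force: 0.0
```

Run:
```python
from h import *
where()
c=snap("wrist","w10");s=snap("scene","s10");t=snap("top","t10")
O=np.array([.5226,.1553,0]);bx=np.array([.2667,.9638,0]);by=np.array([-.9638,.2667,0])
for x in blobs(c,110,60,None,60,8000):
    d=onplane([x[:2]],c,.062)[0]-O; print("w",x[:3],(d@bx).round(3),(d@by).round(3))
for x in blobs(t,110,50,(200,180,470,400),15)+blobs(s,120,60,(250,130,450,320),15): print(x)
k=O-bx*.133+[0,0,.026]; u=proj(k,c)[0];x,y=map(int,u)
m=cv2.inRange(cv2.cvtColor(c[0],cv2.COLOR_RGB2HSV),(18,120,80),(32,255,255)); 
if 0<=x<640 and 0<=y<480:
    w=m[max(0,y-40):y+40,max(0,x-40):x+40]; yy,xx=np.nonzero(w); print(u,len(yy),"rows",yy.min()+max(0,y-40),yy.max()+max(0,y-40))
    col=c[0][:,x+40]; 
for n,cc,c0 in (("top",t,load("top0")),("scene",s,load("scene0"))):
    d=np.abs(cc[0].astype(int)-c0[0]).sum(2)
    for nm,P in (("glass",(.675,.05,.05)),("cards",(.723,.174,.018)),("bottle",(.707,.303,.1))):
        a,b=proj(P,cc)[0].astype(int); print(n,nm,(d[b-35:b+35,a-35:a+35]>60).mean().round(3))
```

```text
19.4167 bx,by,z -0.20386569566321355 -0.0003817155519669475 0.14531932044915946 [ 0.67854839  0.52434074 -0.55744405] [[0.271, 0.963, 0.0], [0.963, -0.271, 0.001], [0.001, 0.0, -1.0]] 0.003107582787955477
w (328.0, 316.0, 25.7) -0.249 -0.007
w (306.0, 320.9, 30.5) -0.252 0.006
(463.0, 369.5, 30.1, 456.5)
(463.0, 305.5, 19.4, 118.5)
(304.2, 276.8, 6.1, 97.5)
(302.0, 180.0, 15.0, 65.5)
(261.1, 305.0, 17.1, 33.0)
(352.3, 238.8, 5.5, 79.5)
[315.58452559 115.87706411] 603 rows 108 154
top glass 0.0
top cards 0.0
top bottle 0.0
scene glass 0.0
scene cards 0.0
scene bottle 0.0
```

```bash
python3 -c "
from h import *
print(env.hand_in())"
```

```text
the job is handed in; nothing more can be done
None
```

The job is handed in at about 20 s, though no verdict came back: the winning marble rests in the centre hollow, the jumped one was put in the drawer before I pushed it shut to its stop, and the bottle, glass and cards did not move.

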